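# Release the fan controller's access panel

## Robot

A 6-joint arm with a two-finger parallel gripper is mounted at the origin on a cart in front of the work surface, level with it; the furniture and walls round the work are solid. World frame = base frame: x ahead of the robot, y to its left, z up, the work surface at z = 0. Lengths are in mm, angles in degrees, forces in N, time in s.
With the tool pointing down it reaches from about 275 to 875 mm from the base axis. Payload 12.5 kg.
Tool frame: the origin (TCP) lies between the finger pads; the fingertips stand 11 mm ahead of it and the grasp point (between the pads) lies 8 mm behind it (manip.nose_length is the distance from the TCP to the fingertips, in mm); z points along the fingers, y is the line along which they close (so a half turn about z gives the same grasp; the last joint's range is limited). The gripper opens to 85 mm and grips with 20 to 120 N. Pads are 22 mm wide; open, the fingers measure 114 mm over their backs; the gripper's body (76 mm by 85 mm) begins 54 mm behind the grasp point. The pads swing forward as they close: fully open they stand 13 mm farther back than shut.
Start: joints at [70.268, 20.094, 94.641, -0, 65.266, -4.847], TCP at [141.257, 531.537, 242.29] pointing down, gripper open.
Joint ranges: [-157.81, 157.81], [-45, 120.19], [0.68, 151.7], [-89.99, 269.99], [4.06, 180], [-164.3, 164.3]. Speed limits (degrees/s): [127.2, 127.2, 159.86, 180, 180, 180].

## Interface

Orientations are given as a 3x3 rotation matrix whose columns are the frame's x, y, z axes.
In Python, from station import manip, imaging gives the robot as it stands.
- The arm moves only by the tool servo_tool, never from a script. Its argument "steps" is a list of rows, each a list of 3 entries, a list of its own where there are three numbers: the shift along the tool's x, y, z in cm, then the turn, a rotation vector about the tool's x, y, z in rad, then the closure, from -1 (fully open) to 1 (shut). In form: [[[x, y, z], [ax, ay, az], jaw], ...]. A call has 1 to 5 rows; each row is the pose to reach, as a shift and turn from the pose commanded when the call began, along the tool's axes at that moment; what a row does not reach only later rows make up. A row lasts 1/12 s, in which the tool goes at most 41.7 mm and 7.16 degrees, less where a joint would pass 70% of its speed; a pose out of reach is approached as far as the arm can. A call with a gripper value outside its range is refused whole. The fingers move at their own pace and stop on an object; "force" is the grip in N (left out, the last holds). Time passes only in rows, so rows that repeat a pose let the fingers close. It gives the time, the measured TCP pose, the force, the opening and the grip force at its end, in the units of the state.
- manip.observe(): the state, without advancing time (a new reading comes with each control period).
- imaging.grab_frame(name): name is "scene" or "top"; returns a dict with "img" (480x640x3 uint8, blue, green, red), "camera_matrix" (3x3 intrinsics, pixels), "R" (3x3) and "t" (3): a world point X has camera coordinates R X + t. Camera axes: x right, y down, z forward; pixel columns grow to the right and rows downward; lengths in mm; the calibration is good to about 2 mm. A picture is of the moment at which its call begins. There is no depth.
- manip.sign_off(): hands the job in; it is judged then, once.
The state is a dict: "clock": time; "q": joint angles; "qd": joint speeds; "effort": joint torques, N m; "tool_pos": TCP position; "ee_rot": TCP orientation; "force": force on the tool from outside, world axes, zero at the start; "wrist_torque": the same for the moment, N m; "grip_width": finger opening in mm; "finger_force": force on a finger pad.
Only numpy, scipy, OpenCV 4.12 (cv2) and the standard library are available. Lean on these libraries where they do the work, as an engineer would, in place of code of your own. Each camera call takes 0.05 s, during which the arm holds its last target. There are 200 camera calls.

## Task

Free the access panel of the grey controller housing: take the yellow flat-blade screwdriver from the blue stand and use it to turn the slotted cam fastener a quarter turn anticlockwise (seen from above), so that its steel wing no longer holds the panel. Then put the screwdriver back upright in the same socket, all the way down, and let go of it; leave the red nut driver in its place.

Things in the scene. Friction and masses are not known exactly. Their poses are not given: they have to be found in the camera images.
- driver_grip (a point): Centre of the yellow screwdriver's flat-sided handle: 22 mm along x, 30 along y, 66 tall; grasp it across x from above. z up; y along the blade's width (17 mm, 3 thick along x). Blade tip 105 mm below this point. Black flange, 42 mm across, 33 to 39 mm below: it rests on the stand's top, putting this point 114 mm above the worktop. Lift 80 mm or more to leave the socket. 140 g.
- cam_slot (a point): Centre of the slot's mouth, atop the round 46 mm black-and-brass fastener on the fixed grey housing (190x150x56 mm). x along the slot and the steel wing, z up; turns with it. Slot: funnel 30x16 mm at the mouth, 21x6 mm at its floor 14 mm lower. Blade width (driver's y) goes along x, either way round; seated, the handle's centre is 91 mm above. Blade play 10 degrees: turn the driver further.
- cam (a joint): Angle of the fastener in rad, growing anticlockwise seen from above. It starts locked, at 0 to 0.2, its wing over the panel's edge; a stop ends the turn at 1.6 (free, wing along the panel's edge). It stays where it is left; turning takes about 0.06 N m.
- nut_driver_grip (a point): Centre of the handle of the red nut driver, handle and flange as on the yellow one. It stands in the other socket and is not for this job. The blue stand is fixed, 62x150 mm, 75 high, with two sockets 76 mm apart in line, each flared: 33x33 mm at the mouth, 20x22 mm from 30 mm down.

How it is judged (in metres and radians):
On the way:
1. the fastener is turned to free (at least 1.25 rad) with the screwdriver's blade in its slot (value of joint cam above 1.25 rad and horizontal distance between driver_grip and cam_slot below 0.025 m and z of cam_slot in the frame of driver_grip above -0.103 m), for 0.1 s.
At the end, for the whole second after the job is handed in: The fastener stands at 1.25 rad or more (free); the yellow screwdriver is back in its socket, its handle's centre within 15 mm of where it began and upright within 10 degrees; the red nut driver is within 20 mm of where it began (value of joint cam above 1.25 rad and distance of driver_grip from where it was at the start of the episode below 0.015 m and angle between driver_grip's own z axis and vertical below 0.17 rad and distance of nut_driver_grip from where it was at the start of the episode below 0.02 m); the robot touches nothing.
It fails at once if the red nut driver is moved more than 40 mm (distance of nut_driver_grip from where it was at the start of the episode above 0.04 m).
It also fails if it takes over 51 s, if anything falls off the work surface, if the arm or the gripper's body presses on something with over 40 N, if the wrist force passes 120 N, or if a joint passes its speed limit or range.

## Working session

There is one attempt and no reset: what is moved stays moved. The work goes in short steps, Python scripts to look and compute and a tool call to move; the robot and the scene stay as the last step left them, time stands still between calls to the robot, and variables do not carry over. Pictures are saved under pics/ and viewed, at most 10 in all, crops included, and the job is handed in when it is done.

Besides the shell and the picture viewer there is one more tool, called after ">>>" as name(argument=value, ...), one argument or row to a line, values as JSON. servo_tool: Moves the arm, as the interface text tells. Its arguments: {"type":"object","properties":{"steps":{"type":"array"},"force":{"type":"number"}},"required":["steps"]}

```bash
mkdir -p pics; python3 - <<'E'
from station import manip, imaging
import cv2,numpy as np,pickle
s=manip.observe();print(s['clock'],s['tool_pos'],np.round(s['ee_rot'],3).tolist(),s['grip_width'])
for n in('scene','top'):
    f=imaging.grab_frame(n);cv2.imwrite(f'pics/{n}0.png',f['img']);pickle.dump(f,open(f'{n}0.pkl','wb'));print(f['camera_matrix'].tolist(),np.round(f['R'],4).tolist(),f['t'])
E
```

```text
0.0 [141.14717581 531.25238668 241.74003182] [[-0.966, 0.257, -0.0], [0.257, 0.966, -0.001], [0.0, -0.001, -1.0]] 85.01104948762303
[[544.3850799086141, 0.0, 326.3377136735414], [0.0, 544.3850799086141, 233.9145225919848], [0.0, 0.0, 1.0]] [[-0.7827, 0.6222, 0.0168], [0.3486, 0.4606, -0.8163], [-0.5156, -0.633, -0.5774]] [ 297.55834218 -129.33669048 1247.46051506]
[[511.3085519511969, 0.0, 317.4874507525216], [0.0, 511.3085519511969, 235.47052343562584], [0.0, 0.0, 1.0]] [[-0.0091, -0.9999, 0.0125], [-0.9971, 0.0081, -0.0751], [0.075, -0.0132, -0.9971]] [108.79221942 492.22332147 998.06303887]
```

View pics/scene0.png

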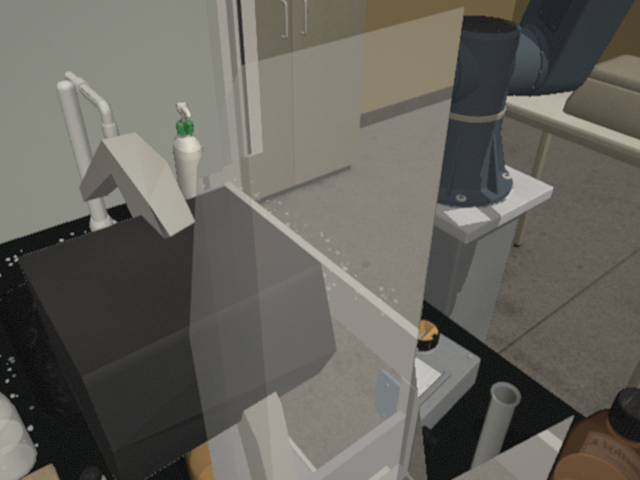

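View pics/top0.png

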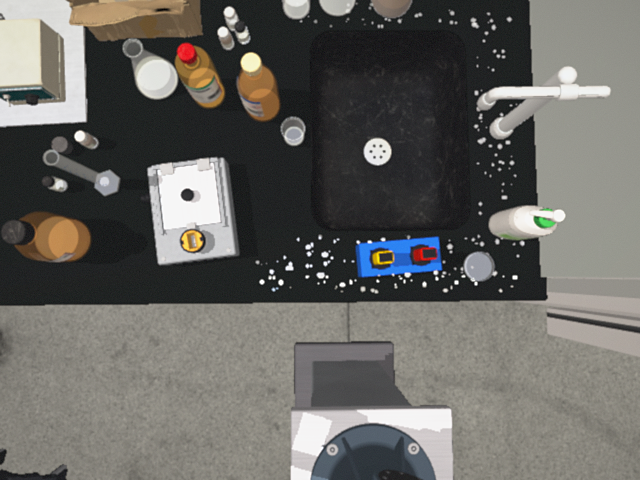

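The scene view is mostly blocked by a screen, with the fastener at about (428,335). The top view shows the housing near (195,210), the fastener at (192,240), the yellow handle at (382,257) and the red one at (426,254). I'll enlarge those regions.

```bash
python3 - <<'E'
import cv2,numpy as np
i=cv2.imread('pics/top0.png')
a=cv2.resize(i[222:292,345:455],None,fx=7,fy=7,interpolation=cv2.INTER_CUBIC)
b=cv2.resize(i[215:270,150:245],None,fx=8,fy=8,interpolation=cv2.INTER_CUBIC)
cv2.imwrite('pics/a.png',a);cv2.imwrite('pics/b.png',b)
E
```

```text
(no output)
```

View pics/a.png

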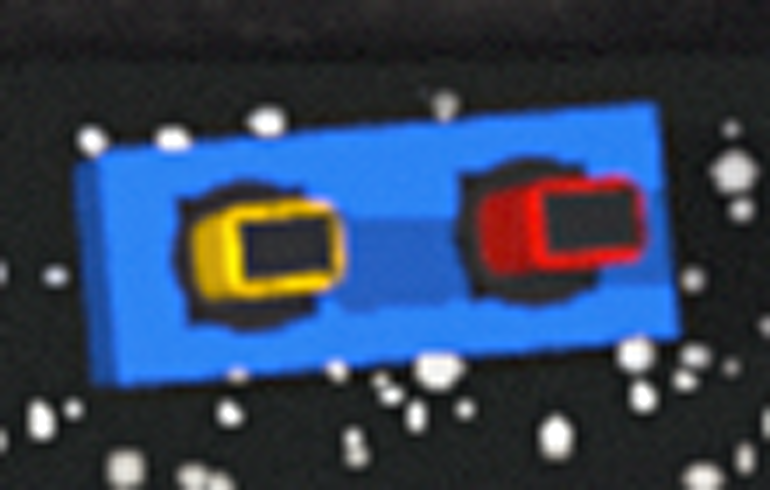

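View pics/b.png

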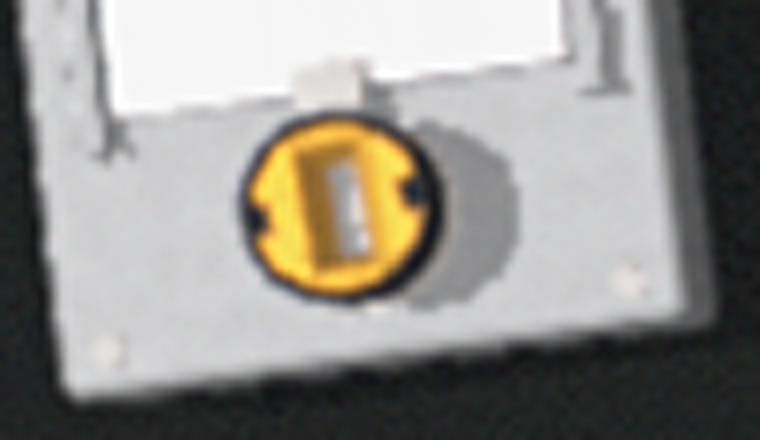

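Crop a: stand top corners are (95,150), (655,102), (681,337), (115,385), and the yellow handle top is about (288,249). Crop b: the brass disc is centred at (340,207), its slot runs nearly vertical in the image with a slight tilt, and the wing at (333,82) lies over the panel edge. Next I'll enlarge the scene view to get the fastener height.

```bash
cat > h.py <<'E'
import numpy as np,pickle
def ray(f,u,v):
    R=np.array(f['R']);c=-R.T@np.array(f['t']);d=R.T@np.linalg.solve(np.array(f['camera_matrix']),[u,v,1]);return c,d
def atz(f,u,v,z):
    c,d=ray(f,u,v);return c+d*(z-c[2])/d[2]
def proj(f,X):
    p=np.array(f['camera_matrix'])@(np.array(f['R'])@np.array(X)+np.array(f['t']));return p[:2]/p[2]
E
python3 - <<'E'
from h import *
import cv2
f=pickle.load(open('top0.pkl','rb'));g=pickle.load(open('scene0.pkl','rb'))
A=lambda x,y,z:atz(f,345+(x+.5)/7-.5,222+(y+.5)/7-.5,z)
B=lambda x,y,z:atz(f,150+(x+.5)/8-.5,215+(y+.5)/8-.5,z)
C=[A(x,y,75) for x,y in((95,150),(655,102),(681,337),(115,385))]
print(np.round(C,1));m=np.mean(C,0);L=(C[0]+C[3]-C[1]-C[2])/2;S=(C[0]+C[1]-C[2]-C[3])/2
print(m,np.linalg.norm(L),np.linalg.norm(S));u=L/np.linalg.norm(L);print('sockets',m+38*u,m-38*u,'dir',np.degrees(np.arctan2(u[1],u[0])))
print('yel top',A(288,249,147),'red',A(590,222,147))
T=[A(x,y,147) for x,y in((228,212),(338,200),(344,286),(238,297))];print('yel corners',np.round(T,1).tolist(),np.mean(T,0))
for z in(60,66,70,76,80):
    p=B(340,207,z);print(z,p,proj(g,p))
p,q=B(331,147,70),B(346,266,70);print('slotdir',np.degrees(np.arctan2(*(p-q)[1::-1])),np.linalg.norm(p-q))
p,q=B(115,115,56),B(570,62,56);print('panel edge',np.degrees(np.arctan2(*(p-q)[1::-1])))
p=B(333,85,60)-B(340,207,70);print('wing',p,np.degrees(np.arctan2(p[1],p[0])))
i=cv2.imread('pics/scene0.png')[300:430,365:495]
cv2.imwrite('pics/c.png',cv2.resize(i,None,fx=4.6,fy=4.6,interpolation=cv2.INTER_CUBIC))
E
```

```text
[[ 474.1   29.2   75. ]
 [ 485.7 -121.5   75. ]
 [ 422.7 -126.8   75. ]
 [ 411.3   24.8   75. ]]
[448.44648541 -48.58391341  75.        ] 151.6432596725164 63.08571871907072
sockets [445.55755767 -10.69388707  75.        ] [451.33541316 -86.47393976  75.        ] dir 94.36008498578444
yel top [444.84664834 -11.50678016 147.        ] red [450.87957225 -86.55935566 147.        ]
yel corners [[454.1, 3.2, 147.0], [456.9, -24.1, 147.0], [435.6, -25.2, 147.0], [433.1, 1.1, 147.0]] [444.92034512 -11.26373238 147.        ]
60 [482.46358193 343.11537585  60.        ] [424.33280483 341.73645727]
66 [482.05861422 341.72356658  66.        ] [424.31767621 337.92697103]
70 [481.78863574 340.79569373  70.        ] [424.30753674 335.37378369]
76 [481.38366803 339.40388445  76.        ] [424.29224624 331.52353436]
80 [481.11368956 338.4760116   80.        ] [424.28199798 328.94295361]
slotdir 7.6631761031048615 28.269578205947834
panel edge 96.25218366532881
wing [ 29.74494884   4.24757817 -10.        ] 8.126892766021209
```

View pics/c.png

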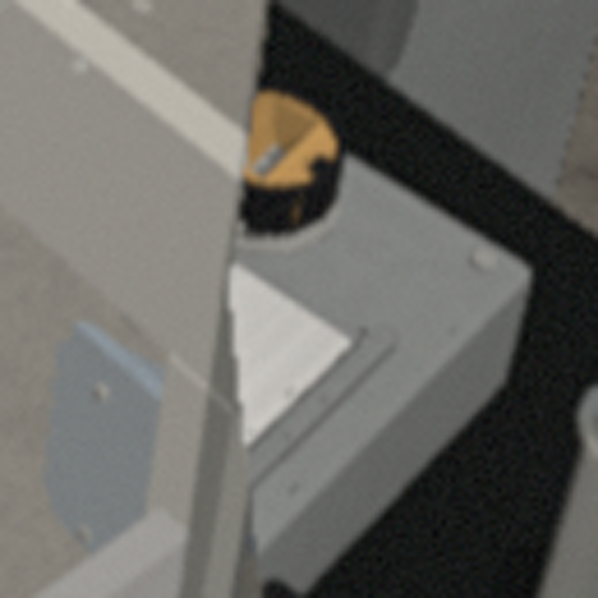

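Brass top centre in the scene crop is about (265,139), which puts the slot mouth at z≈78 and (481.2,339). The slot points at about 8° in the world frame. The yellow driver is at (445.3,-11) with its blade at 94.4°. First I'll travel to above the stand.

>>> servo_tool(
  steps=[
    [[-2.9,-3.0,0.1],[0,0,0],-1],
    [[-5.8,-6.0,0.2],[0,0,0],-1],
    [[-8.7,-8.9,0.2],[0,0,0],-1],
    [[-11.5,-11.9,0.3],[0,0,0],-1],
    [[-14.4,-14.9,0.4],[0,0,0],-1],
  ],
  force=100,
)

```text
clock: 0.52
tool_pos: [242.3, 348.8, 238.1]
ee_rot: [[-0.967, 0.256, -0.0], [0.256, 0.967, -0.0], [0.0, -0.0, -1.0]]
force: [1.9, 0.4, 0.7]
grip_width: 85.5
finger_force: 0.0
```

>>> servo_tool(
  steps=[
    [[-2.9,-3.0,0.1],[0,0,0],-1],
    [[-5.8,-6.0,0.2],[0,0,0],-1],
    [[-8.7,-8.9,0.2],[0,0,0],-1],
    [[-11.5,-11.9,0.3],[0,0,0],-1],
    [[-14.4,-14.9,0.4],[0,0,0],-1],
  ],
)

```text
clock: 0.93
tool_pos: [343.3, 167.8, 234.3]
ee_rot: [[-0.967, 0.257, 0.0], [0.257, 0.967, 0.0], [-0.0, 0.0, -1.0]]
force: [0.6, 1.1, 0.4]
grip_width: 85.3
finger_force: 0.0
```

>>> servo_tool(
  steps=[
    [[-2.9,-3.0,0.1],[0,0,0],-1],
    [[-5.8,-6.0,0.2],[0,0,0],-1],
    [[-8.7,-8.9,0.2],[0,0,0],-1],
    [[-11.5,-11.9,0.3],[0,0,0],-1],
    [[-14.4,-14.9,0.4],[0,0,0],-1],
  ],
)

```text
clock: 1.35
tool_pos: [444.2, -13.4, 230.2]
ee_rot: [[-0.966, 0.257, -0.0], [0.257, 0.966, 0.0], [0.0, 0.0, -1.0]]
force: [0.1, -0.9, 0.5]
grip_width: 85.4
finger_force: 0.0
```

>>> servo_tool(
  steps=[
    [[0,0,0],[0,0,0.123],-1],
    [[0,0,0],[0,0,0.246],-1],
    [[0,0,0],[0,0,0.37],-1],
    [[0,0,0],[0,0,0.493],-1],
    [[0,0,0],[0,0,0.617],-1],
  ],
)

```text
clock: 1.77
tool_pos: [443.6, -11.4, 230.0]
ee_rot: [[-0.635, 0.773, -0.001], [0.773, 0.635, 0.0], [0.0, -0.001, -1.0]]
force: [-0.3, -0.8, -0.1]
grip_width: 85.2
finger_force: 0.0
```

>>> servo_tool(
  steps=[
    [[0,0,0],[0,0,0.123],-1],
    [[0,0,0],[0,0,0.246],-1],
    [[0,0,0],[0,0,0.37],-1],
    [[0,0,0],[0,0,0.493],-1],
    [[0,0,0],[0,0,0.617],-1],
  ],
)

```text
clock: 2.18
tool_pos: [443.7, -11.2, 230.1]
ee_rot: [[-0.071, 0.997, -0.0], [0.997, 0.071, 0.0], [0.0, -0.0, -1.0]]
force: [-0.6, -0.3, 0.3]
grip_width: 85.2
finger_force: 0.0
```

```bash
cat > go.py <<'E'
import sys,numpy as np
from station import manip
from scipy.spatial.transform import Rotation as Ro
# usage: go.py x y z yaw_of_tool_y_deg -> shift cm, rotvec rad
def go(x,y,z,a):
    s=manip.observe();R=np.array(s['ee_rot']);a=np.radians(a)
    Y=np.array([np.cos(a),np.sin(a),0]);X=np.array([-Y[1],Y[0],0]);T=np.c_[X,Y,[0,0,-1]]
    print('t',s['clock'],'tcp',np.round(s['tool_pos'],1),'yaw',np.round(np.degrees(np.arctan2(R[1,1],R[0,1])),2),'F',np.round(s['force'],1),'M',np.round(s['wrist_torque'],2),'w',round(s['grip_width'],1),'q6',round(s['q'][5],1))
    print('shift',np.round(R.T@(np.array([x,y,z])-s['tool_pos'])/10,2),'rot',np.round(Ro.from_matrix(R.T@T).as_rotvec(),3))
if __name__=='__main__': go(*map(float,sys.argv[1:]))
E
python3 go.py 445.3 -11 106 4.4
```

```text
t 2.1833 tcp [443.7 -11.2 230.1] yaw 4.07 F [-0.6 -0.3  0.3] M [0.01 0.04 0.01] w 85.2 q6 -11.5
shift [1.000e-02 1.700e-01 1.241e+01] rot [-0.    -0.    -0.006]
```

>>> servo_tool(
  steps=[
    [[0,0.2,3],[0,0,-0.006],-1],
    [[0,0.2,6],[0,0,-0.006],-1],
    [[0,0.2,9],[0,0,-0.006],-1],
    [[0,0.2,11.5],[0,0,-0.006],-1],
    [[0,0.2,12.4],[0,0,-0.006],-1],
  ],
)

```text
clock: 2.6
tool_pos: [444.1, -10.9, 103.4]
ee_rot: [[-0.083, 0.997, -0.005], [0.997, 0.083, 0.001], [0.001, -0.005, -1.0]]
force: [-0.3, 0.0, -1.0]
grip_width: 85.4
finger_force: 0.0
```

>>> servo_tool(
  steps=[
    [[0,0,0],[0,0,0],-0.3],
    [[0,0,0],[0,0,0],0],
    [[0,0,0],[0,0,0],0.3],
    [[0,0,0],[0,0,0],1],
    [[0,0,0],[0,0,0],1],
  ],
)

```text
clock: 3.02
tool_pos: [446.4, -11.2, 107.4]
ee_rot: [[-0.083, 0.997, 0.002], [0.997, 0.083, -0.0], [-0.0, 0.002, -1.0]]
force: [-0.4, 0.2, 0.5]
grip_width: 25.4
finger_force: 0.0
```

>>> servo_tool(
  steps=[
    [[0,0,0],[0,0,0],1],
    [[0,0,0],[0,0,0],1],
    [[0,0,0],[0,0,0],1],
    [[0,0,0],[0,0,0],1],
    [[0,0,0],[0,0,0],1],
  ],
)

```text
clock: 3.43
tool_pos: [446.4, -11.2, 107.5]
ee_rot: [[-0.083, 0.997, 0.002], [0.997, 0.083, -0.0], [-0.0, 0.002, -1.0]]
force: [-2.1, 0.4, 9.9]
grip_width: 20.7
finger_force: 97.2
```

```bash
python3 go.py 445.3 -11 217 4.4
```

```text
t 3.4333 tcp [446.4 -11.2 107.5] yaw 4.77 F [-2.1  0.4  9.9] M [0.09 0.36 0.05] w 20.7 q6 -12.2
shift [  0.02  -0.09 -10.95] rot [0.002 0.    0.006]
```

>>> servo_tool(
  steps=[
    [[0,0,-1],[0,0,0],1],
    [[0,0,-3.5],[0,0,0],1],
    [[0,0,-6],[0,0,0],1],
    [[0,0,-8.5],[0,0,0],1],
    [[0,0,-11],[0,0,0],1],
  ],
)

```text
clock: 3.85
tool_pos: [445.5, -11.0, 218.3]
ee_rot: [[-0.083, 0.997, 0.0], [0.997, 0.083, -0.0], [-0.0, 0.0, -1.0]]
force: [1.1, 0.6, -1.7]
grip_width: 20.9
finger_force: 97.8
```

```bash
python3 go.py 481.2 339 217 -82; python3 - <<'E'
from h import *
from station import imaging
import cv2
f=imaging.grab_frame('top');cv2.imwrite('pics/d.png',cv2.resize(f['img'][190:330,310:500],None,fx=4,fy=4))
E
```

```text
t 3.85 tcp [445.5 -11.  218.3] yaw 4.76 F [ 1.1  0.6 -1.7] M [ 0.   -0.02 -0.01] w 20.9 q6 -12.2
shift [34.59  6.46  0.13] rot [ 0.    -0.     1.514]
```

View pics/d.png

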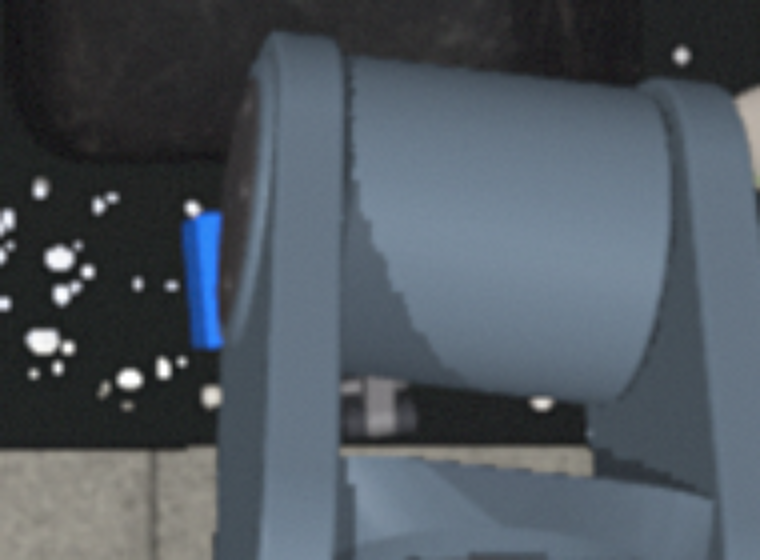

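The arm hides the tool from above, but the grip readings (20.9 mm, 98 N) show that it's held. I'll carry it over to the fastener.

>>> servo_tool(
  steps=[
    [[3.4,0.6,0],[0,0,0],1],
    [[6.9,1.3,0],[0,0,0],1],
    [[10.4,1.9,0],[0,0,0],1],
    [[13.8,2.6,0],[0,0,0],1],
    [[17.3,3.2,0],[0,0,0],1],
  ],
)

```text
clock: 4.32
tool_pos: [463.3, 165.6, 217.1]
ee_rot: [[-0.083, 0.997, 0.001], [0.997, 0.083, 0.0], [0.0, 0.001, -1.0]]
force: [1.0, -0.8, -1.6]
grip_width: 20.8
finger_force: 97.8
```

>>> servo_tool(
  steps=[
    [[3.4,0.6,0],[0,0,0],1],
    [[6.9,1.3,0],[0,0,0],1],
    [[10.4,1.9,0],[0,0,0],1],
    [[13.8,2.6,0],[0,0,0],1],
    [[17.3,3.2,0],[0,0,0],1],
  ],
)

```text
clock: 4.73
tool_pos: [480.7, 340.8, 217.0]
ee_rot: [[-0.083, 0.997, 0.0], [0.997, 0.083, 0.0], [0.0, 0.0, -1.0]]
force: [1.2, -0.6, -0.7]
grip_width: 20.7
finger_force: 97.8
```

>>> servo_tool(
  steps=[
    [[0,0,0],[0,0,0.1],1],
    [[0,0,0],[0,0,0.2],1],
    [[0,0,0],[0,0,0.3],1],
    [[0,0,0],[0,0,0.4],1],
    [[0,0,0],[0,0,0.5],1],
  ],
)

```text
clock: 5.15
tool_pos: [480.7, 339.0, 216.8]
ee_rot: [[0.409, 0.912, 0.0], [0.912, -0.409, 0.0], [0.0, 0.0, -1.0]]
force: [0.2, 0.2, -1.7]
grip_width: 21.2
finger_force: 97.8
```

>>> servo_tool(
  steps=[
    [[0,0,0],[0,0,0.1],1],
    [[0,0,0],[0,0,0.2],1],
    [[0,0,0],[0,0,0.3],1],
    [[0,0,0],[0,0,0.4],1],
    [[0,0,0],[0,0,0.5],1],
  ],
)

```text
clock: 5.57
tool_pos: [480.8, 339.0, 216.9]
ee_rot: [[0.797, 0.604, 0.0], [0.604, -0.797, 0.0], [0.0, 0.0, -1.0]]
force: [-0.1, 1.1, -0.8]
grip_width: 21.0
finger_force: 97.8
```

>>> servo_tool(
  steps=[
    [[0,0,0],[0,0,0.1],1],
    [[0,0,0],[0,0,0.2],1],
    [[0,0,0],[0,0,0.3],1],
    [[0,0,0],[0,0,0.4],1],
    [[0,0,0],[0,0,0.51],1],
  ],
)

```text
clock: 5.98
tool_pos: [480.8, 339.0, 216.9]
ee_rot: [[0.99, 0.139, 0.0], [0.139, -0.99, 0.0], [0.0, -0.0, -1.0]]
force: [-0.5, -0.1, -1.4]
grip_width: 20.7
finger_force: 97.8
```

```bash
python3 go.py 481.2 339 180 -82; python3 - <<'E'
from h import *
from station import imaging
import cv2
f=imaging.grab_frame('scene');pickle.dump(f,open('s1.pkl','wb'));cv2.imwrite('pics/e.png',cv2.resize(f['img'][230:380,360:510],None,fx=4,fy=4,interpolation=cv2.INTER_CUBIC))
E
```

```text
t 5.9833 tcp [480.8 339.  216.9] yaw -82.03 F [-0.5 -0.1 -1.4] M [0.01 0.03 0.02] w 20.7 q6 112.7
shift [0.04 0.   3.69] rot [-0.    -0.    -0.001]
```

View pics/e.png

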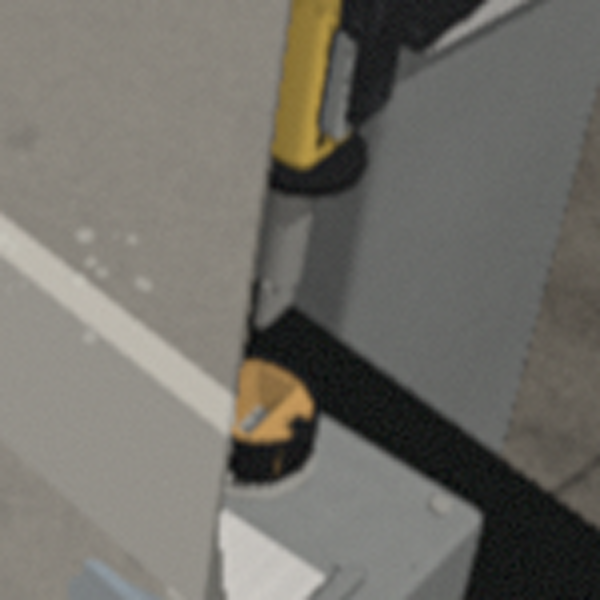

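The driver hangs upright above the fastener, with its flange at about (318,160) and blade tip near (277,305) in the crop; the slot is at (262,405). Now I'll descend into the slot.

>>> servo_tool(
  steps=[
    [[0,0,1.5],[0,0,0],1],
    [[0,0,3],[0,0,0],1],
    [[0,0,3.8],[0,0,0],1],
    [[0,0,4.1],[0,0,0],1],
    [[0,0,4.4],[0,0,0],1],
  ],
)

```text
clock: 6.45
tool_pos: [481.0, 339.0, 172.5]
ee_rot: [[0.99, 0.144, 0.0], [0.144, -0.99, -0.0], [-0.0, 0.0, -1.0]]
force: [-0.3, 0.5, -1.6]
grip_width: 20.8
finger_force: 97.8
```

```bash
python3 go.py 481.2 339 163 -82
```

```text
t 6.45 tcp [481.  339.  172.5] yaw -81.7 F [-0.3  0.5 -1.6] M [-0.02 -0.05 -0.05] w 20.8 q6 112.3
shift [0.02 0.01 0.95] rot [0.    0.    0.005]
```

Inside the funnel (tip z≈74) with no contact. I'll go deeper slowly.

>>> servo_tool(
  steps=[
    [[0,0,0.2],[0,0,0],1],
    [[0,0,0.4],[0,0,0],1],
    [[0,0,0.6],[0,0,0],1],
    [[0,0,0.7],[0,0,0],1],
    [[0,0,0.7],[0,0,0],1],
  ],
)

```text
clock: 6.87
tool_pos: [480.9, 339.0, 165.3]
ee_rot: [[0.99, 0.143, -0.0], [0.143, -0.99, -0.0], [-0.0, 0.0, -1.0]]
force: [0.3, 0.5, -1.1]
grip_width: 20.8
finger_force: 97.8
```

```bash
python3 go.py 481.2 339 163 -82
```

```text
t 6.8667 tcp [480.9 339.  165.3] yaw -81.76 F [ 0.3  0.5 -1.1] M [ 0.02 -0.06  0.05] w 20.8 q6 112.4
shift [0.03 0.   0.23] rot [0.    0.    0.004]
```

>>> servo_tool(
  steps=[
    [[0,0,0.1],[0,0,0],1],
    [[0,0,0.2],[0,0,0],1],
    [[0,0,0.2],[0,0,0],1],
    [[0,0,0.3],[0,0,0],1],
    [[0,0,0.3],[0,0,0],1],
  ],
)

```text
clock: 7.28
tool_pos: [481.5, 339.3, 164.6]
ee_rot: [[0.99, 0.143, 0.002], [0.143, -0.99, 0.001], [0.002, -0.001, -1.0]]
force: [-5.1, -2.9, 17.6]
grip_width: 20.9
finger_force: 100.8
```

```bash
python3 go.py 481.2 339 163 -82
```

```text
t 7.2833 tcp [481.5 339.3 164.6] yaw -81.76 F [-5.1 -2.9 17.6] M [-0.77  1.17  0.  ] w 20.9 q6 112.4
shift [-0.04  0.03  0.16] rot [-0.001 -0.002  0.004]
```

>>> servo_tool(
  steps=[
    [[0,0,-0.3],[0,0,0],1],
    [[-0.1,0.05,-0.3],[0,0,0],1],
    [[-0.1,0.05,-0.1],[0,0,0],1],
    [[-0.1,0.05,0],[0,0,0],1],
    [[-0.1,0.05,0],[0,0,0],1],
  ],
)

```text
clock: 7.7
tool_pos: [480.7, 338.7, 164.5]
ee_rot: [[0.99, 0.143, 0.002], [0.143, -0.99, 0.001], [0.002, -0.001, -1.0]]
force: [-5.4, -2.9, 23.3]
grip_width: 20.7
finger_force: 101.4
```

```bash
python3 go.py 481.2 339 163 -82
```

```text
t 7.7 tcp [480.7 338.7 164.5] yaw -81.76 F [-5.4 -2.9 23.3] M [-0.9   1.17  0.06] w 20.7 q6 112.4
shift [ 0.05 -0.02  0.15] rot [-0.001 -0.002  0.004]
```

The blade is on the slot floor: the contact height didn't change after a lateral shift. I'll unload it slightly and turn anticlockwise.

>>> servo_tool(
  steps=[
    [[0,0,-0.2],[0,0,-0.06],1],
    [[0,0,-0.2],[0,0,-0.12],1],
    [[0,0,-0.2],[0,0,-0.2],1],
    [[0,0,-0.2],[0,0,-0.28],1],
    [[0,0,-0.2],[0,0,-0.36],1],
  ],
)

```text
clock: 8.12
tool_pos: [480.6, 338.6, 164.9]
ee_rot: [[0.874, 0.486, 0.002], [0.486, -0.874, 0.001], [0.002, 0.0, -1.0]]
force: [0.6, -0.9, 6.9]
grip_width: 21.3
finger_force: 98.8
```

```bash
python3 go.py 481.2 339 163 -82
```

```text
t 8.1167 tcp [480.6 338.6 164.9] yaw -60.91 F [ 0.6 -0.9  6.9] M [-0.19 -0.11 -0.09] w 21.3 q6 91.6
shift [ 0.07 -0.01  0.19] rot [-0.    -0.002  0.368]
```

>>> servo_tool(
  steps=[
    [[0,0,0],[0,0,-0.09],1],
    [[0,0,0],[0,0,-0.18],1],
    [[0,0,0],[0,0,-0.27],1],
    [[0,0,0],[0,0,-0.36],1],
    [[0,0,0],[0,0,-0.45],1],
  ],
)

```text
clock: 8.53
tool_pos: [480.6, 338.4, 164.9]
ee_rot: [[0.575, 0.818, 0.002], [0.818, -0.575, 0.0], [0.001, 0.001, -1.0]]
force: [0.6, -2.1, 6.7]
grip_width: 21.3
finger_force: 98.8
```

>>> servo_tool(
  steps=[
    [[0,0,0],[0,0,-0.09],1],
    [[0,0,0],[0,0,-0.18],1],
    [[0,0,0],[0,0,-0.27],1],
    [[0,0,0],[0,0,-0.36],1],
    [[0,0,0],[0,0,-0.45],1],
  ],
)

```text
clock: 8.95
tool_pos: [480.6, 338.3, 164.9]
ee_rot: [[0.162, 0.987, 0.002], [0.987, -0.162, 0.0], [0.0, 0.002, -1.0]]
force: [0.3, -2.0, 5.8]
grip_width: 20.9
finger_force: 98.8
```

>>> servo_tool(
  steps=[
    [[0,0,0],[0,0,-0.09],1],
    [[0,0,0],[0,0,-0.18],1],
    [[0,0,0],[0,0,-0.27],1],
    [[0,0,0],[0,0,-0.36],1],
    [[0,0,0],[0,0,-0.43],1],
  ],
)

```text
clock: 9.37
tool_pos: [480.7, 338.3, 164.9]
ee_rot: [[-0.265, 0.964, 0.002], [0.964, 0.265, 0.0], [-0.0, 0.002, -1.0]]
force: [1.6, -2.6, 6.2]
grip_width: 20.8
finger_force: 98.8
```

```bash
python3 go.py 481.2 339 163 14
```

```text
t 9.3667 tcp [480.7 338.3 164.9] yaw 15.34 F [ 1.6 -2.6  6.2] M [-0.66 -0.3  -0.08] w 20.8 q6 15.3
shift [0.06 0.07 0.19] rot [0.002 0.    0.023]
```

>>> servo_tool(
  steps=[
    [[0,0,0],[0,0,0],1],
    [[0,0,0],[0,0,0],1],
    [[0,0,0],[0,0,0.08],1],
    [[0,0,-0.5],[0,0,0.08],1],
    [[0,0,-1.5],[0,0,0.08],1],
  ],
)

```text
clock: 9.78
tool_pos: [479.3, 338.0, 178.4]
ee_rot: [[-0.184, 0.983, -0.002], [0.983, 0.184, -0.001], [-0.001, -0.003, -1.0]]
force: [-0.2, -0.6, -0.2]
grip_width: 20.9
finger_force: 97.8
```

>>> servo_tool(
  steps=[
    [[0,0,-1.5],[0,0,0],1],
    [[0,0,-3],[0,0,0],1],
    [[0,0,-4],[0,0,0],1],
    [[0,0,-4],[0,0,0],1],
    [[0,0,-4],[0,0,0],1],
  ],
)

```text
clock: 10.2
tool_pos: [480.0, 338.4, 219.5]
ee_rot: [[-0.183, 0.983, 0.0], [0.983, 0.183, 0.0], [0.0, 0.0, -1.0]]
force: [-0.3, -0.4, -1.7]
grip_width: 21.0
finger_force: 97.9
```

```bash
python3 go.py 445.4 -11 218 4.77
```

```text
t 10.2 tcp [480.  338.4 219.5] yaw 10.54 F [-0.3 -0.4 -1.7] M [-0.03  0.06 -0.01] w 21.0 q6 20.1
shift [-33.72  -9.79   0.13] rot [ 0.    -0.     0.101]
```

>>> servo_tool(
  steps=[
    [[-3.5,-1,0],[0,0,0],1],
    [[-7,-2,0],[0,0,0],1],
    [[-10.5,-3,0],[0,0,0],1],
    [[-14,-4,0],[0,0,0],1],
    [[-17,-4.9,0],[0,0,0],1],
  ],
)

```text
clock: 10.62
tool_pos: [461.7, 160.3, 218.3]
ee_rot: [[-0.183, 0.983, -0.002], [0.983, 0.183, -0.001], [-0.0, -0.002, -1.0]]
force: [0.9, -0.3, -1.1]
grip_width: 21.2
finger_force: 98.0
```

>>> servo_tool(
  steps=[
    [[-3.5,-1,0],[0,0,0],1],
    [[-7,-2,0],[0,0,0],1],
    [[-10.5,-3,0],[0,0,0],1],
    [[-14,-4,0],[0,0,0],1],
    [[-16.7,-4.9,0],[0,0,0],1],
  ],
)

```text
clock: 11.03
tool_pos: [444.0, -12.9, 218.5]
ee_rot: [[-0.182, 0.983, -0.001], [0.983, 0.182, -0.0], [0.0, -0.001, -1.0]]
force: [0.7, 0.2, -0.9]
grip_width: 21.2
finger_force: 98.0
```

>>> servo_tool(
  steps=[
    [[0,0,0],[0,0,0.05],1],
    [[0,0,0],[0,0,0.1],1],
    [[0,0,0],[0,0,0.1],1],
  ],
)

```text
clock: 11.28
tool_pos: [444.5, -11.3, 218.5]
ee_rot: [[-0.08, 0.997, -0.001], [0.997, 0.08, 0.0], [0.0, -0.001, -1.0]]
force: [-0.0, 1.1, -0.9]
grip_width: 20.7
finger_force: 98.0
```

```bash
python3 go.py 445.4 -11 108 4.77; python3 - <<'E'
from station import imaging
import cv2
f=imaging.grab_frame('top');cv2.imwrite('pics/f.png',cv2.resize(f['img'][215:270,150:245],None,fx=6,fy=6,interpolation=cv2.INTER_CUBIC))
E
```

```text
t 11.2833 tcp [444.5 -11.3 218.5] yaw 4.59 F [-0.   1.1 -0.9] M [ 0.   -0.01  0.02] w 20.7 q6 -12.1
shift [ 0.02  0.11 11.05] rot [-0.001 -0.    -0.003]
```

View pics/f.png

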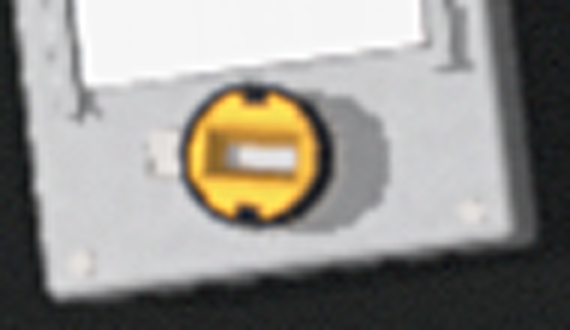

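Slot and wing now lie along the panel's edge: the wing is at (162,153) and the panel is clear, roughly 83° turned. I'll lower the driver into its socket.

>>> servo_tool(
  steps=[
    [[0,0.1,1],[0,0,0],1],
    [[0,0.1,2.5],[0,0,0],1],
    [[0,0.1,4],[0,0,0],1],
    [[0,0.1,5.5],[0,0,0],1],
    [[0,0.1,7],[0,0,0],1],
  ],
)

```text
clock: 11.75
tool_pos: [445.6, -10.3, 147.7]
ee_rot: [[-0.085, 0.996, -0.001], [0.996, 0.085, 0.0], [0.0, -0.001, -1.0]]
force: [-0.3, -0.1, -0.7]
grip_width: 21.2
finger_force: 98.1
```

>>> servo_tool(
  steps=[
    [[0,0,1],[0,0,0],1],
    [[0,0,2],[0,0,0],1],
    [[0,0,3],[0,0,0],1],
    [[0,0,3.6],[0,0,0],1],
    [[0,0,3.8],[0,0,0],1],
  ],
)

```text
clock: 12.17
tool_pos: [445.5, -10.6, 110.2]
ee_rot: [[-0.084, 0.996, -0.001], [0.997, 0.084, 0.0], [0.0, -0.001, -1.0]]
force: [0.6, 0.0, -0.4]
grip_width: 20.9
finger_force: 98.0
```

```bash
python3 go.py 445.4 -11 107.5 4.77
```

```text
t 12.1667 tcp [445.5 -10.6 110.2] yaw 4.8 F [ 0.6  0.  -0.4] M [0.04 0.05 0.02] w 20.9 q6 -12.1
shift [-0.04 -0.02  0.27] rot [-0.001 -0.     0.   ]
```

>>> servo_tool(
  steps=[
    [[0,0,0.1],[0,0,0],1],
    [[0,0,0.2],[0,0,0],1],
    [[0,0,0.3],[0,0,0],1],
    [[0,0,0.4],[0,0,0],1],
    [[0,0,0.4],[0,0,0],1],
  ],
)

```text
clock: 12.58
tool_pos: [446.2, -10.8, 107.5]
ee_rot: [[-0.083, 0.997, 0.001], [0.997, 0.083, -0.0], [-0.0, 0.001, -1.0]]
force: [0.6, -0.2, -1.3]
grip_width: 20.9
finger_force: 98.2
```

```bash
python3 go.py 445.4 -11 107.5 4.77
```

```text
t 12.5833 tcp [446.2 -10.8 107.5] yaw 4.76 F [ 0.6 -0.2 -1.3] M [ 0.03 -0.02  0.  ] w 20.9 q6 -12.1
shift [-0.02 -0.08  0.  ] rot [ 0.001  0.    -0.   ]
```

>>> servo_tool(
  steps=[
    [[0,0,0.1],[0,0,0],1],
    [[0,0,0.2],[0,0,0],1],
    [[0,0,0.2],[0,0,0],1],
  ],
)

```text
clock: 12.83
tool_pos: [446.3, -10.8, 107.3]
ee_rot: [[-0.083, 0.997, 0.001], [0.997, 0.083, -0.0], [-0.0, 0.001, -1.0]]
force: [-12.2, 0.2, 35.6]
grip_width: 20.9
finger_force: 103.2
```

>>> servo_tool(
  steps=[
    [[0,0,0],[0,0,0],0.5],
    [[0,0,0],[0,0,0],0],
    [[0,0,0],[0,0,0],-0.5],
    [[0,0,0],[0,0,0],-1],
    [[0,0,0],[0,0,0],-1],
  ],
)

```text
clock: 13.25
tool_pos: [446.0, -10.8, 105.2]
ee_rot: [[-0.083, 0.997, -0.0], [0.997, 0.083, -0.0], [-0.0, -0.0, -1.0]]
force: [0.1, 0.7, -0.6]
grip_width: 68.4
finger_force: 0.0
```

>>> servo_tool(
  steps=[
    [[0,0,0],[0,0,0],-1],
    [[0,0,0],[0,0,0],-1],
    [[0,0,0],[0,0,0],-1],
  ],
)

```text
clock: 13.5
tool_pos: [445.9, -10.7, 105.2]
ee_rot: [[-0.083, 0.997, -0.0], [0.997, 0.083, 0.0], [0.0, -0.0, -1.0]]
force: [-0.6, 0.4, -0.1]
grip_width: 85.4
finger_force: 0.0
```

>>> servo_tool(
  steps=[
    [[0,0,-2],[0,0,0],-1],
    [[0,0,-5],[0,0,0],-1],
    [[0,0,-8],[0,0,0],-1],
    [[0,0,-11],[0,0,0],-1],
    [[0,0,-14],[0,0,0],-1],
  ],
)

```text
clock: 13.92
tool_pos: [445.6, -10.7, 246.7]
ee_rot: [[-0.083, 0.997, -0.0], [0.997, 0.083, 0.0], [0.0, -0.0, -1.0]]
force: [0.7, 0.1, 0.4]
grip_width: 85.1
finger_force: 0.0
```

>>> servo_tool(
  steps=[
    [[4,-0.5,0],[0,0,0],-1],
    [[8,-1,0],[0,0,0],-1],
    [[12,-1.5,0],[0,0,0],-1],
    [[16,-2,0],[0,0,0],-1],
    [[20,-2.5,0],[0,0,0],-1],
  ],
)

```text
clock: 14.33
tool_pos: [403.7, 188.2, 245.5]
ee_rot: [[-0.082, 0.997, 0.0], [0.997, 0.082, 0.0], [0.0, 0.0, -1.0]]
force: [1.3, 0.3, 0.5]
grip_width: 85.1
finger_force: 0.0
```

>>> servo_tool(
  steps=[
    [[4,-0.5,0],[0,0,0],-1],
    [[6,-1,0],[0,0,0],-1],
    [[6,-1,0],[0,0,0],-1],
    [[6,-1,0],[0,0,0],-1],
  ],
)

```text
clock: 14.67
tool_pos: [389.1, 246.0, 245.1]
ee_rot: [[-0.085, 0.996, -0.0], [0.996, 0.085, -0.0], [-0.0, -0.0, -1.0]]
force: [-0.4, 0.0, 0.1]
grip_width: 85.2
finger_force: 0.0
```

```bash
python3 - <<'E'
from station import imaging
import cv2
f=imaging.grab_frame('top');a=f['img'][222:292,345:455];b=cv2.imread('pics/top0.png')[222:292,345:455]
print(abs(a.astype(int)-b).mean())
cv2.imwrite('pics/g.png',cv2.resize(cv2.vconcat([b,a]),None,fx=4,fy=4,interpolation=cv2.INTER_CUBIC))
E
```

```text
5.586017316017316
```

View pics/g.png

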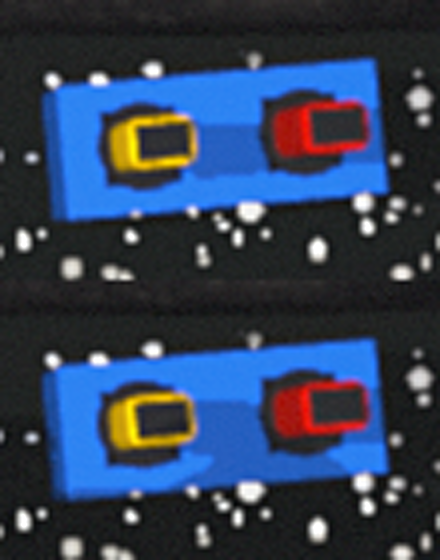

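Both drivers stand where they began: yellow is at (152,140) before and (152,418-280) after, and red hasn't moved. I'll hand the job in.

```bash
python3 -c "
from station import manip
print(manip.sign_off())"
```

```text
the job is handed in; nothing more can be done
None
```

The job is handed in at about 15 s of the 51 s limit. The cam fastener is turned about 83° anticlockwise, so its wing is clear of the panel. The yellow screwdriver is back upright and seated in its socket, released, and the red nut driver hasn't moved; sign-off returned no verdict.

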